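# Put the spare circuit breakers away in their caddy

### The job

Put the three loose circuit breakers (the modules with black toggle levers) into the spares caddy, each standing upright and fully down in the caddy pocket made for its width: one-pole in the narrow pocket, two-pole in the middle-width one, three-pole in the wide one. The time switch with the round dial and the signal lamp with the little dome are the same kind of module but do not belong in the caddy: leave them where they stand, and do not disturb the mouse and the screwdriver either.

Things in the scene. Friction and masses are not known exactly. Their poses are not given: they have to be found in the camera images.
- breaker_1p: 1-pole circuit breaker, 18 mm wide (y), about 120 g, with one black toggle lever on its nose, top at 77 mm. Light grey, 85 mm long (x), 46 mm high, with a nose 46 mm long in the middle up to 66 mm; flat sides (across y) from foot to nose top. Stands loose and upright on the table. Origin: centre of underside, z up, x along the length.
- breaker_2p: 2-pole circuit breaker, 36 mm wide (y), about 240 g, with 2 black toggle levers tied by a bar on its nose, top at 77 mm. Light grey, 85 mm long (x), 46 mm high, with a nose 46 mm long in the middle up to 66 mm; flat sides (across y) from foot to nose top. Stands loose and upright on the table. Origin: centre of underside, z up, x along the length.
- breaker_3p: 3-pole circuit breaker, 54 mm wide (y), about 360 g, with 3 black toggle levers tied by a bar on its nose, top at 77 mm. Light grey, 85 mm long (x), 46 mm high, with a nose 46 mm long in the middle up to 66 mm; flat sides (across y) from foot to nose top. Stands loose and upright on the table. Origin: centre of underside, z up, x along the length.
- time_switch: Look-alike, to be left: time switch 36 mm wide (y), no lever; on its nose a round white dial 32 mm across, top at 75 mm. Light grey, 85 mm long (x), 46 mm high, with a nose 46 mm long in the middle up to 66 mm; flat sides (across y) from foot to nose top. Stands loose and upright on the table. Origin: centre of underside, z up, x along the length.
- signal_lamp: Look-alike, to be left: signal lamp 18 mm wide (y), no lever; on its nose a white dome 13 mm across, top at 75 mm. Light grey, 85 mm long (x), 46 mm high, with a nose 46 mm long in the middle up to 66 mm; flat sides (across y) from foot to nose top. Stands loose and upright on the table. Origin: centre of underside, z up, x along the length.
- pocket_1p: Grey insert block with the black-floored pocket for the 1-pole breaker, one of three side by side (any order, 92 mm apart along y) in the grey caddy; fixed. Block 115 (x) x 90 (y) x 30 mm high, top 34 mm above the table; caddy rim lower. Central pocket 99 (x) x 32 mm (y), 24 mm deep, its floor 6 mm above the block's underside. Origin: centre of underside, z up, x along the pocket.
- pocket_2p: Grey insert block with the black-floored pocket for the 2-pole breaker, one of three side by side (any order, 92 mm apart along y) in the grey caddy; fixed. Block 115 (x) x 90 (y) x 30 mm high, top 34 mm above the table; caddy rim lower. Central pocket 99 (x) x 50 mm (y), 24 mm deep, its floor 6 mm above the block's underside. Origin: centre of underside, z up, x along the pocket.
- pocket_3p: Grey insert block with the black-floored pocket for the 3-pole breaker, one of three side by side (any order, 92 mm apart along y) in the grey caddy; fixed. Block 115 (x) x 90 (y) x 30 mm high, top 34 mm above the table; caddy rim lower. Central pocket 99 (x) x 68 mm (y), 24 mm deep, its floor 6 mm above the block's underside. Origin: centre of underside, z up, x along the pocket.
- mouse: Bystander: black computer mouse, about 100 mm long, 60 mm wide, 34 mm high, lying on the table to the robot's right of the caddy. Origin: centre of its underside. Loose; leave alone.
- screwdriver: Bystander: screwdriver about 200 mm long lying on the table to the robot's left of the caddy. Origin: on the tool's underside; x along its length. Loose; leave alone.
Not all that is in view belongs to the job. What is shaped like the pocket_1p but orange or yellow is not meant.

How it is judged:
By the outcome, as a careful person would: the job done as asked, in the order asked, and still so for the second after the job is handed in, with the robot touching nothing.
It also fails if it takes over 88 s, if anything falls off the work surface, if the arm or the gripper's body presses on something with over 40 N, if the wrist force passes 120 N, or if a joint passes its speed limit or range.

### The arm

A 7-joint arm with a two-finger parallel gripper is mounted at the origin on the work surface. World frame = base frame: x ahead of the robot, y to its left, z up, the work surface at z = 0. Lengths are in m, angles in rad, forces in N, time in s.
With the tool pointing down it reaches from about 0.35 to 0.9 m from the base axis. Payload 8.1 kg.
Tool frame: the origin (TCP) lies at the very end of the fingers, on their centre line; the grasp point (between the pads) lies 19 mm behind it; z points along the fingers, y is the line along which they close (so a half turn about z gives the same grasp; the last joint's range is limited). The gripper opens to 92 mm and grips with 3 to 60 N. Pads are 19 mm wide; open, the fingers measure 130 mm over their backs; the gripper's body (75 mm by 190 mm) begins 47 mm behind the grasp point.
Start: joints at [1.13, 0.434, 0.025, 1.573, -0.012, 1.134, -0.075], TCP at [0.207, -0.59, 0.227] pointing down, gripper open.
Joint ranges: [-2.62, 2.62], [-0.44, 2.09], [-1.27, 1.32], [0.08, 2.57], [-1.32, 4.46], [0.12, 2], [-2.74, 2.74]. Speed limits (rad/s): [2.22, 2.22, 3.01, 3.01, 3.14, 3.14, 3.14].

### API

Orientations are given as a rotation vector (axis times angle).
In Python, from cell import arm gives the robot as it stands.
- The arm moves only by the shell command python3 -m pendant 'ROWS' [FORCE]. ROWS is a JSON object of lists of equal length, an entry for each row: "slide": the shift along the tool's x, y, z in units of 0.3 m (1.0 is 0.3 m), a list of three; "dr": the turn, a rotation vector about the tool's x, y, z in units of 0.12 rad (1.0 is 0.12 rad), a list of three; "claw": the opening, from 0 (shut) to 1 (fully open). In form: {"slide": [[tx, ty, tz], ...], "dr": [[ax, ay, az], ...], "claw": [claw, ...]}. A call has 1 to 10 rows; each row shifts and turns the commanded pose from where the row before left it, along the tool's axes as they then stand; what a row does not reach is not made up. A row lasts 1/10 s, in which the tool goes at most 50 mm and 8.59 degrees, less where a joint would pass 70% of its speed; a pose out of reach is approached as far as the arm can. A call with a number of a shift or a turn outside -1 to 1 is refused whole. A call with a gripper value outside its range is refused whole. The fingers move at their own pace and stop on an object; FORCE is the grip in N (left out, the last holds). Time passes only in rows, so rows that do not move let the fingers close. It gives the time, the measured TCP pose, the force, the opening and the grip force at its end, in the units of the state.
- arm.observe(): the state, without advancing time (a new reading comes with each control period).
- arm.get_image(name): name is "scene" or "side" or "wrist"; returns the picture (384x512x3 uint8, red, green, blue); there is no depth.
- arm.calibration(name): a dict with "K" (3x3 intrinsics, pixels), "xyz" and "orientation" of the camera in the world. Camera axes: x right, y up, looking along -z (the intrinsics and any distortion apply to the point x, -y, -z); pixel columns grow to the right and rows downward; lengths in m; the calibration is good to about 2 mm. A picture is of the moment at which its call begins: read the wrist's pose just before it. calibration takes no time and is no camera call; for the wrist camera it gives the pose at the moment of the call.
- arm.sign_off(): hands the job in; it is judged then, once.
The state is a dict: "clock": time; "joints": joint angles; "dq": joint speeds; "joint_efforts": joint torques, N m; "position": TCP position; "ee_rot": TCP orientation; "force": force on the tool from outside, world axes, zero at the start; "ft_torque": the same for the moment, N m; "width": opening from 0.0 (shut) to 1.0 (fully open); "gripper_force": force on a finger pad.
Only numpy, scipy, OpenCV 4.12 (cv2) and the standard library are available. Lean on these libraries where they do the work, as an engineer would, in place of code of your own. Each camera call takes 0.05 s, during which the arm holds its last target. There are 200 camera calls.

## Working session

There is one attempt and no reset: what is moved stays moved. The work goes in short steps, Python scripts to look and compute and a shell command to move; the robot and the scene stay as the last step left them, time stands still between calls to the robot, and variables do not carry over. Pictures are saved under pics/ and viewed, at most 14 in all, crops included, and the job is handed in when it is done.

```bash
ls; mkdir -p pics; python3 - <<'E'
from cell import arm
import cv2
print(arm.observe())
for n in("scene","side","wrist"):
    c=arm.calibration(n);print(n,c)
    cv2.imwrite(f"pics/{n}0.png",arm.get_image(n)[:,:,::-1])
E
```

```text
pics
{'clock': 0.0, 'joints': array([ 1.13038025,  0.43524855,  0.02498928,  1.57413288, -0.01158872,
        1.13402345, -0.0750963 ]), 'dq': array([ 0.00279451,  0.00056957,  0.0001685 ,  0.00034212,  0.00045384,
        0.00053104, -0.00025262]), 'joint_efforts': array([ 5.94960420e-04, -6.67853665e+01,  9.85289030e-01, -3.14464402e+01,
       -6.06085430e-02,  4.28909634e-02,  1.81979822e-04]), 'position': array([ 0.20689321, -0.58918816,  0.22591547]), 'ee_rot': array([-3.09532027e+00, -5.27732092e-01,  6.97505974e-04]), 'force': array([-0.76128474, -0.09651281, -0.68767923]), 'ft_torque': array([0.00718386, 0.0352557 , 0.04917502]), 'gripper_force': 0.0, 'width': 0.9994908462973846}
scene {'K': array([[458.30887589,   0.        , 263.78167694],
       [  0.        , 458.30887589, 180.14115098],
       [  0.        ,   0.        ,   1.        ]]), 'xyz': array([ 1.28651364, -0.44143052,  1.15829263]), 'orientation': array([0.57015745, 0.31208045, 0.94671124])}
side {'K': array([[416.66013322,   0.        , 253.75440332],
       [  0.        , 416.66013322, 192.03492653],
       [  0.        ,   0.        ,   1.        ]]), 'xyz': array([ 0.51519727, -0.62891719,  0.84487961]), 'orientation': array([ 0.68375664, -0.07257451, -0.16601225])}
wrist {'K': array([[291.92627969,   0.        , 256.52375361],
       [  0.        , 291.92627969, 191.2090704 ],
       [  0.        ,   0.        ,   1.        ]]), 'xyz': array([ 0.284929  , -0.56149176,  0.38276972]), 'orientation': array([-0.26307763,  0.18894955, -1.22223157])}
```

View pics/scene0.png

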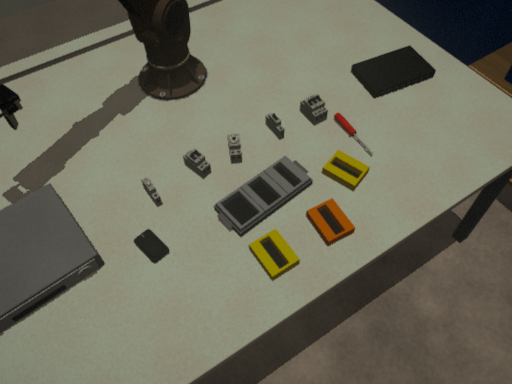

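View pics/side0.png

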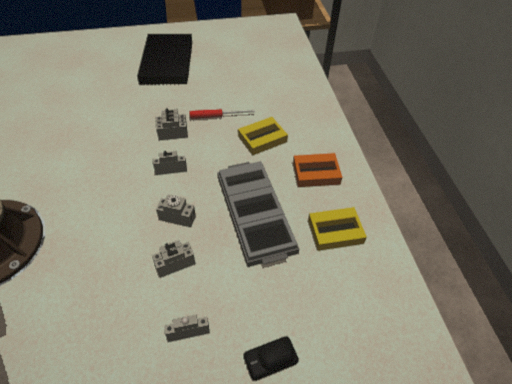

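The side view, where up is +y and right is +x, shows these modules from top to bottom:
- 3p breaker at (171,125)
- 1p breaker at (169,161)
- time switch at (176,208)
- 2p breaker at (173,257)
- lamp at (187,327)

The caddy pockets from top to bottom are narrow (246,178), middle (256,205) and wide (268,235).

```bash
cat > h.py <<'E'
import numpy as np, cv2
from scipy.spatial.transform import Rotation as R
def ray(c,uv,z):
    "pixel(s) -> points on plane z"
    uv=np.atleast_2d(uv).astype(float); K=c['K']
    d=np.c_[(uv[:,0]-K[0,2])/K[0,0],-(uv[:,1]-K[1,2])/K[1,1],-np.ones(len(uv))]
    d=R.from_rotvec(c['orientation']).apply(d); t=(z-c['xyz'][2])/d[:,2]
    return c['xyz']+d*t[:,None]
def proj(c,p):
    q=R.from_rotvec(c['orientation']).inv().apply(np.atleast_2d(p)-c['xyz'])
    return np.c_[c['K'][0,2]-c['K'][0,0]*q[:,0]/q[:,2], c['K'][1,2]+c['K'][1,1]*q[:,1]/q[:,2]]
def go(s,xy,yaw,z):
    "slide (units) in tool axes and turn (units about tool z) from state s to TCP xy,z with tool pointing down, tool x at yaw"
    r=R.from_rotvec(s['ee_rot']); p=np.r_[xy,z]-s['position']
    tgt=R.from_euler('z',yaw)*R.from_rotvec([np.pi,0,0])
    dr=(r.inv()*tgt).as_rotvec()
    return (r.inv().apply(p)/.3).round(3),(dr/.12).round(2)
E
python3 - <<'E'
from h import *; from cell import arm
c=arm.calibration('side');s=arm.observe()
for n,uv,z in(('3p',(171,118),.066),('1p',(169,155),.066),('ts',(176,202),.075),('2p',(173,249),.066),('lamp',(187,320),.066),
 ('P1',(246,178),.01),('P2',(256,205),.01),('P3',(268,235),.01),('mouse',(271,357),.02)):
    print(n,ray(c,uv,z).round(3))
r=R.from_rotvec(s['ee_rot']);w=arm.calibration('wrist')
print(r.as_matrix().round(3), r.inv().apply(w['xyz']-s['position']), (r.inv()*R.from_rotvec(w['orientation'])).as_matrix().round(3))
E
```

```text
3p [[0.455 0.302 0.066]]
1p [[0.442 0.157 0.066]]
ts [[ 0.451 -0.009  0.075]]
2p [[ 0.436 -0.13   0.066]]
lamp [[ 0.454 -0.295  0.066]]
P1 [[0.634 0.094 0.01 ]]
P2 [[0.644 0.    0.01 ]]
P3 [[ 0.656 -0.093  0.01 ]]
mouse [[ 0.605 -0.377  0.02 ]]
[[ 0.944  0.331 -0.001]
 [ 0.331 -0.944  0.001]
 [-0.    -0.001 -1.   ]] [ 0.08278097 -0.00058311 -0.15675373] [[ 0.001  0.954  0.299]
 [ 1.    -0.001  0.   ]
 [ 0.001  0.299 -0.954]]
```

```bash
python3 -m pendant '{"slide":[[0,0,0],[0,0,0],[0,0,0]],"dr":[[0,0,1],[0,0,1],[0,0,0.8]],"claw":[1,1,1]}'; python3 -c "
from h import *;from cell import arm
print(go(arm.observe(),(.53,.07),0,.25))"
```

```text
clock: 0.45
position: [0.207, -0.5895, 0.2264]
ee_rot: [-3.141, 0.005, 0.0]
force: [0.2, -0.2, 0.8]
width: 1.0
gripper_force: 0.0
(array([ 1.07 , -2.202, -0.078]), array([-0.01,  0.  , -0.03]))
```

```bash
python3 -m pendant '{"slide":[[0.05,-0.11,-0.004],[0.05,-0.11,-0.004],[0.05,-0.11,-0.004],[0.05,-0.11,-0.004],[0.05,-0.11,-0.004],[0.05,-0.11,-0.004],[0.05,-0.11,-0.004],[0.05,-0.11,-0.004],[0.05,-0.11,-0.004],[0.05,-0.11,-0.004]],"dr":[[0,0,0],[0,0,0],[0,0,0],[0,0,0],[0,0,0],[0,0,0],[0,0,0],[0,0,0],[0,0,0],[0,0,0]],"claw":[1,1,1,1,1,1,1,1,1,1]}'
python3 -m pendant '{"slide":[[0.057,-0.11,-0.004],[0.057,-0.11,-0.004],[0.057,-0.11,-0.004],[0.057,-0.11,-0.004],[0.057,-0.11,-0.004],[0.057,-0.11,-0.004],[0.057,-0.11,-0.004],[0.057,-0.11,-0.004],[0.057,-0.11,-0.004],[0.057,-0.11,-0.004]],"dr":[[0,0,0],[0,0,0],[0,0,0],[0,0,0],[0,0,0],[0,0,0],[0,0,0],[0,0,0],[0,0,0],[0,0,0]],"claw":[1,1,1,1,1,1,1,1,1,1]}'
python3 -m pendant '{"slide":[[0,0,0],[0,0,0]],"dr":[[0,0,0],[0,0,0]],"claw":[1,1]}'
python3 -c "
from h import *;from cell import arm
print(go(arm.observe(),(.53,.07),0,.25))
c=arm.calibration('wrist');im=arm.get_image('wrist')[:,:,::-1];np.save('w1.npy',c,allow_pickle=True);cv2.imwrite('pics/w1.png',im)
cv2.imwrite('pics/w1b.png',cv2.resize(im,None,fx=1.5,fy=1.5,interpolation=2))"
```

```text
clock: 1.45
position: [0.3568, -0.258, 0.2388]
ee_rot: [3.141, 0.003, -0.0]
force: [0.8, 0.0, 0.5]
width: 1.0
gripper_force: 0.0
clock: 2.45
position: [0.5274, 0.0721, 0.2506]
ee_rot: [3.141, 0.002, -0.0]
force: [-0.1, -0.7, 0.0]
width: 1.0
gripper_force: 0.0
clock: 2.65
position: [0.5268, 0.0715, 0.2502]
ee_rot: [3.141, 0.006, -0.002]
force: [-0.5, -0.9, 0.2]
width: 1.001
gripper_force: 0.0
(array([0.011, 0.005, 0.001]), array([0.  , 0.01, 0.03]))
```

View pics/w1b.png

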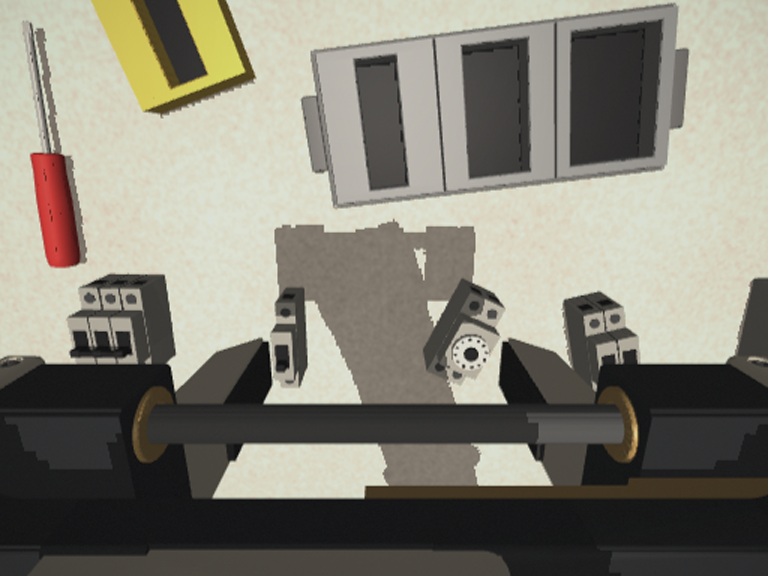

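The wrist view, where up is +x and right is -y, shows the narrow, middle and wide pockets from left to right. Below them stand the 3p (enlarged px 120,320), 1p (287,335), time switch (465,335) and 2p (605,335).

```bash
python3 - <<'E'
from h import *
c=np.load('w1.npy',allow_pickle=True).item()
def show(n,q,z):
    p=ray(c,np.array(q)/1.5,z)[:,:2]; m=p.mean(0)
    e=[np.linalg.norm(p[i]-p[(i+1)%4]) for i in range(4)]
    d=(p[0]+p[1]-p[2]-p[3]); print(n,m.round(4),'sides',np.round(e,3),'yaw',round(np.arctan2(d[1],d[0]),3))
# corners: far-left, far-right, near-right, near-left
show('P1',[(355,59),(397,55),(409,187),(371,190)],.034)
show('P2',[(461,46),(528,39),(530,172),(468,178)],.034)
show('P3',[(571,24),(661,20),(655,158),(571,165)],.034)
show('caddy',[(312,51),(677,5),(663,167),(336,207)],.034)
show('1p nose',[(274,330),(299,330),(298,384),(272,386)],.066)
show('3p nose',[(68,316),(133,318),(133,362),(70,362)],.066)
show('1p foot end',[(281,290),(304,290),(302,328),(280,328)],.046)
show('3p foot end',[(82,280),(144,280),(141,312),(77,312)],.046)
show('2p foot end',[(565,299),(617,292),(631,330),(580,340)],.046)
E
```

```text
P1 [0.6273 0.0743] sides [0.032 0.099 0.032 0.099] yaw 0.116
P2 [ 0.6381 -0.0156] sides [0.051 0.098 0.051 0.098] yaw 0.117
P3 [ 0.6507 -0.1069] sides [0.067 0.1   0.068 0.103] yaw 0.137
caddy [ 0.6379 -0.014 ] sides [0.274 0.117 0.272 0.119] yaw 0.115
1p nose [0.4375 0.1575] sides [0.021 0.051 0.023 0.054] yaw -0.088
3p nose [0.4539 0.3132] sides [0.054 0.041 0.054 0.043] yaw -0.169
1p foot end [0.4748 0.1542] sides [0.02  0.036 0.02  0.036] yaw -0.096
3p foot end [0.4863 0.3108] sides [0.053 0.03  0.056 0.031] yaw -0.293
2p foot end [ 0.4701 -0.1159] sides [0.045 0.04  0.045 0.043] yaw 0.458
```

```bash
python3 -c "
import cv2
a=cv2.imread('pics/w1.png');b=cv2.imread('pics/side0.png')
cv2.imwrite('pics/c1.png',cv2.resize(a[10:150,200:470],None,fx=2.9,fy=2.9,interpolation=2))"
```

```text
(no output)
```

View pics/c1.png

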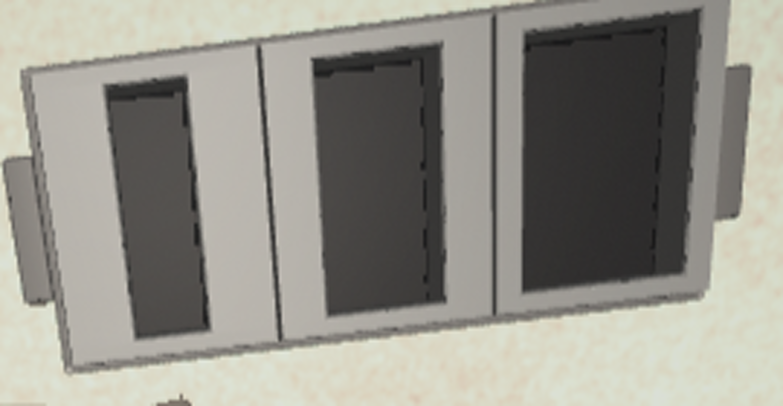

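The pocket sizes match those given. The caddy yaw is about 0.117, with P1 (0.627,0.075), P2 (0.638,-0.015) and P3 (0.649,-0.106). Next I go above the 1p.

```bash
python3 -m pendant '{"slide":[[-0.058,-0.057,0.06],[-0.058,-0.057,0.06],[-0.058,-0.057,0.06],[-0.058,-0.057,0.06],[-0.058,-0.057,0.06],[0,0,0.03],[0,0,0]],"dr":[[0,0,0],[0,0,0],[0,0,0],[0,0,0],[0,0,0],[0,0,0.7],[0,0,0]],"claw":[1,1,1,1,1,1,1]}'
cat > look.py <<'E'
import sys
from h import *; from cell import arm
n=sys.argv[1]; c=arm.calibration('wrist');im=arm.get_image('wrist')[:,:,::-1];np.save(n+'.npy',c,allow_pickle=True)
cv2.imwrite(f'pics/{n}.png',im); cv2.imwrite(f'pics/{n}b.png',cv2.resize(im[60:300,100:412],None,fx=2.5,fy=2.5,interpolation=2))
E
python3 look.py p1
```

```text
clock: 3.4
position: [0.4386, 0.1546, 0.1508]
ee_rot: [3.137, -0.133, -0.003]
force: [-0.6, -0.2, 1.6]
width: 1.004
gripper_force: 0.0
```

View pics/p1b.png

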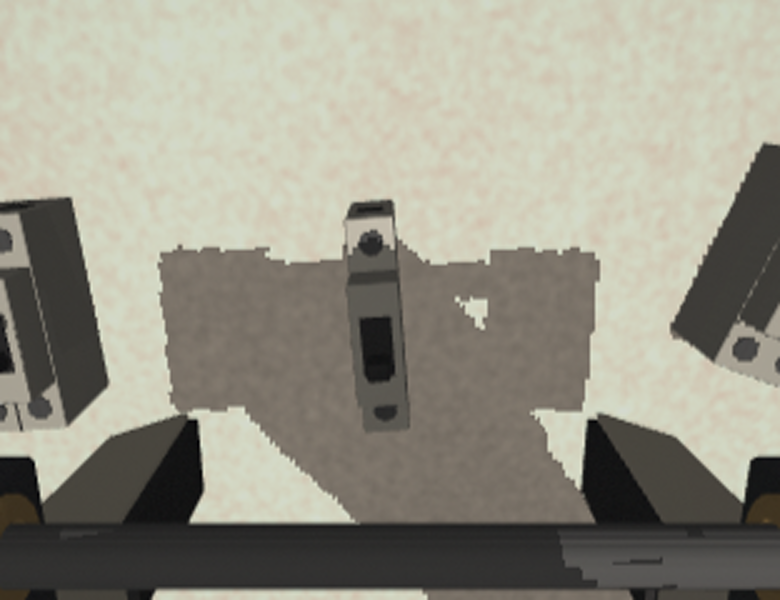

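```bash
cat >> h.py <<'E'
def quad(n,c,q,z,off=(100,60),f=2.5):
    p=ray(c,np.array(q)/f+off,z)[:,:2]; e=[np.linalg.norm(p[i]-p[(i+1)%4]) for i in range(4)]
    d=p[0]+p[1]-p[2]-p[3]; yaw=np.arctan2(d[1],d[0]); print(n,p.mean(0).round(4),np.round(e,3),'yaw',round(yaw,3)); return p.mean(0),yaw
E
python3 - <<'E'
from h import *; from cell import arm
c=np.load('p1.npy',allow_pickle=True).item()
m,y=quad('1p',c,[(347,217),(395,217),(409,428),(363,431)],.046)
quad('nose',c,[(348,285),(400,285),(408,402),(357,402)],.066)
print(go(arm.observe(),m,y,.038))
E
```

```text
1p [0.4392 0.1604] [0.017 0.083 0.018 0.084] yaw -0.022
nose [0.4394 0.1602] [0.018 0.043 0.018 0.043] yaw -0.021
(array([-0.002, -0.019,  0.379]), array([ 0.01,  0.01, -0.5 ]))
```

```bash
python3 -m pendant '{"slide":[[-0.002,-0.019,0],[0,0,0.1],[0,0,0.1],[0,0,0.1],[0,0,0.079],[0,0,0],[0,0,0],[0,0,0],[0,0,0],[0,0,0]],"dr":[[0,0,-0.5],[0,0,0],[0,0,0],[0,0,0],[0,0,0],[0,0,0],[0,0,0],[0,0,0],[0,0,0],[0,0,0]],"claw":[0.7,0.7,0.7,0.5,0.5,0.4,0,0,0,0]}' 30
python3 -m pendant '{"slide":[[0,0,0],[0,0,0],[0,0,0],[0,0,0],[0,0,0]],"dr":[[0,0,0],[0,0,0],[0,0,0],[0,0,0],[0,0,0]],"claw":[0,0,0,0,0]}'; python3 -c "
from h import *;from cell import arm
print(go(arm.observe(),(.6275,.0755),.117,.14))"
```

```text
clock: 4.45
position: [0.4405, 0.162, 0.039]
ee_rot: [-3.141, 0.035, -0.003]
force: [1.3, -0.4, 2.8]
width: 0.194
gripper_force: 30.0
clock: 4.95
position: [0.4405, 0.162, 0.039]
ee_rot: [-3.141, 0.035, -0.003]
force: [-0.4, -0.7, 8.4]
width: 0.196
gripper_force: 30.0
(array([ 0.63 ,  0.274, -0.336]), array([-0.  , -0.02, -1.16]))
```

```bash
python3 -m pendant '{"slide":[[0,0,-0.05],[0,0,-0.1],[0,0,-0.1],[0,0,-0.086],[0.09,0.039,0],[0.09,0.039,0],[0.09,0.039,0],[0.09,0.039,0],[0.09,0.039,0],[0.09,0.039,0]],"dr":[[0,0,0],[0,0,0],[0,0,0],[0,0,0],[0,0,0],[0,0,0],[0,0,0],[0,0,0],[0,0,0],[0,0,0]],"claw":[0,0,0,0,0,0,0,0,0,0]}'
python3 -m pendant '{"slide":[[0.09,0.039,0],[0,0,0],[0,0,0],[0,0,0]],"dr":[[0,0,0],[0,0,-0.58],[0,0,-0.58],[0,0,0]],"claw":[0,0,0,0]}'
python3 look.py q1; python3 -c "
from h import *;from cell import arm
print(go(arm.observe(),(.6275,.0755),.117,.049))"
```

```text
clock: 5.95
position: [0.6009, 0.0875, 0.1389]
ee_rot: [3.141, -0.035, -0.0]
force: [-0.6, 0.2, -1.4]
width: 0.193
gripper_force: 30.0
clock: 6.35
position: [0.6266, 0.0757, 0.1386]
ee_rot: [-3.136, -0.185, 0.001]
force: [-0.5, 0.1, -2.2]
width: 0.192
gripper_force: 30.0
(array([0.003, 0.001, 0.299]), array([-0.  ,  0.  , -0.01]))
```

View pics/q1b.png

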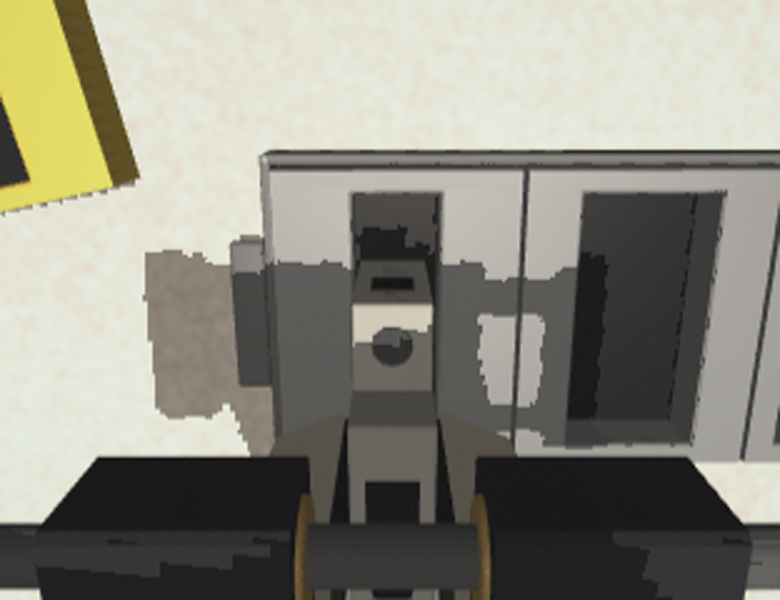

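The 1p is held square over the narrow pocket. The far rim corners at (351,192) and (441,192) give a check on the pocket position.

```bash
python3 - <<'E'
from h import *; from cell import arm
c=np.load('q1.npy',allow_pickle=True).item()
p=ray(c,np.array([(351,192),(441,192),(583,192),(725,192)])/2.5+(100,60),.034)[:,:2]
u=np.array([np.cos(.117),np.sin(.117)])
print(p.round(4), p[:2].mean(0)-u*.0495,p[2:].mean(0)-u*.0495, np.arctan2(*(p[0]-p[3])[::-1])-np.pi/2)
# module +x end in tool: foot top corners
s=arm.observe();r=R.from_rotvec(s['ee_rot'])
q=ray(c,np.array([(354,304),(433,304)])/2.5+(100,60),s['position'][2]-.039+.046);print(r.inv().apply(q-s['position']).round(4))
E
```

```text
[[ 0.6756  0.0969]
 [ 0.6793  0.0652]
 [ 0.6853  0.0153]
 [ 0.6912 -0.0347]] [0.62829245 0.07530409] [ 0.63910873 -0.01550736] 0.1185485137868727
[[ 0.0411 -0.0089 -0.007 ]
 [ 0.0411  0.0079 -0.007 ]]
```

```bash
python3 -m pendant '{"slide":[[0.009,0.001,0],[0,0,0.09],[0,0,0.09],[0,0,0.07],[0,0,0.03],[0,0,0.015],[0,0,0],[0,0,0]],"dr":[[0,0,0],[0,0,0],[0,0,0],[0,0,0],[0,0,0],[0,0,0],[0,0,0],[0,0,0]],"claw":[0,0,0,0,0,0,0,0]}'
```

```text
clock: 7.2
position: [0.6303, 0.0761, 0.0514]
ee_rot: [-3.136, -0.183, -0.003]
force: [0.7, -0.2, -1.3]
width: 0.195
gripper_force: 30.0
```

```bash
python3 -m pendant '{"slide":[[0,0,0.006],[0,0,0],[0,0,0],[0,0,0],[0,0,0],[0,0,-0.05],[0,0,-0.1],[0,0,-0.15],[0,0,-0.1],[0,0,0]],"dr":[[0,0,0],[0,0,0],[0,0,0],[0,0,0],[0,0,0],[0,0,0],[0,0,0],[0,0,0],[0,0,0],[0,0,0]],"claw":[0,0,0.45,0.45,0.45,0.45,0.45,0.45,0.45,0.45]}'; python3 -c "
from h import *;from cell import arm
print(go(arm.observe(),(.44,-.127),.2,.16))
im=arm.get_image('side')[:,:,::-1];cv2.imwrite('pics/s1.png',cv2.resize(im[140:290,130:330],None,fx=4,fy=4))"
```

```text
clock: 8.2
position: [0.6324, 0.0769, 0.1749]
ee_rot: [-3.135, -0.183, -0.014]
force: [0.7, 0.6, 0.5]
width: 0.45
gripper_force: 0.0
(array([-0.717,  0.6  ,  0.043]), array([-0.  , -0.08, -0.69]))
```

View pics/s1.png

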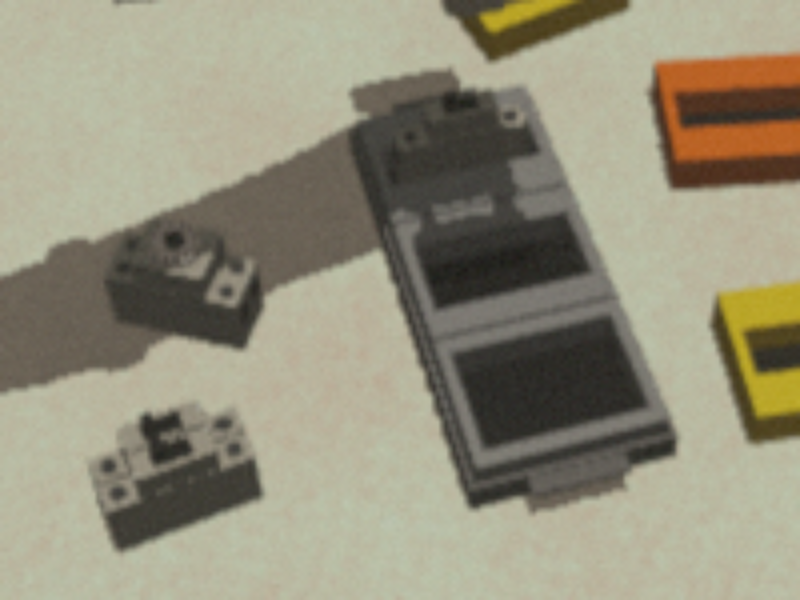

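The 1p stands in the narrow pocket. Now the 2p, which is at lower left in this view.

```bash
python3 -m pendant '{"slide":[[-0.09,0.075,0.005],[-0.09,0.075,0.005],[-0.09,0.075,0.005],[-0.09,0.075,0.005],[-0.09,0.075,0.005],[-0.09,0.075,0.005],[-0.09,0.075,0.005],[-0.09,0.075,0.005],[0,0,0],[0,0,0]],"dr":[[0,0,0],[0,0,0],[0,0,0],[0,0,0],[0,0,0],[0,0,0],[0,0,0],[0,0,0],[0,0,-0.7],[0,0,0]],"claw":[1,1,1,1,1,1,1,1,1,1]}'; python3 look.py p2
```

```text
clock: 9.25
position: [0.4349, -0.1289, 0.1562]
ee_rot: [-3.126, -0.314, 0.002]
force: [0.7, 0.6, -0.4]
width: 0.997
gripper_force: 0.0
```

View pics/p2b.png

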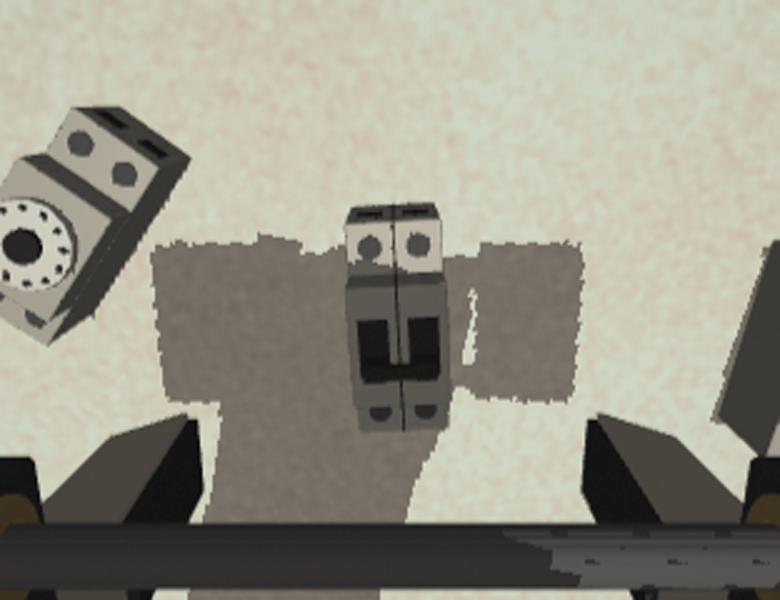

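The 2p lies almost square under the tool. Its foot corners at z 46 are (346,220), (440,219), (447,428) and (359,431).

```bash
python3 - <<'E'
from h import *; from cell import arm
c=np.load('p2.npy',allow_pickle=True).item()
m,y=quad('2p',c,[(346,220),(440,219),(447,428),(359,431)],.046)
quad('nose',c,[(346,286),(446,284),(451,401),(353,403)],.066)
print(go(arm.observe(),m,y,.039))
E
```

```text
2p [ 0.4336 -0.1309] [0.034 0.084 0.035 0.085] yaw 0.249
nose [ 0.434  -0.1309] [0.035 0.044 0.036 0.044] yaw 0.253
(array([-0.009,  0.008,  0.391]), array([-0.  ,  0.  , -0.42]))
```

```bash
python3 -m pendant '{"slide":[[-0.009,0.008,0],[0,0,0.1],[0,0,0.1],[0,0,0.1],[0,0,0.088],[0,0,0],[0,0,0],[0,0,0],[0,0,0],[0,0,0]],"dr":[[0,0,-0.42],[0,0,0],[0,0,0],[0,0,0],[0,0,0],[0,0,0],[0,0,0],[0,0,0],[0,0,0],[0,0,0]],"claw":[0.7,0.7,0.7,0.7,0.6,0.5,0.2,0.2,0.2,0.2]}' 35
python3 -c "
from h import *;from cell import arm
print(go(arm.observe(),(.639,-.0155),.117,.14))"
```

```text
clock: 10.3
position: [0.4348, -0.1311, 0.0413]
ee_rot: [3.116, 0.393, 0.003]
force: [0.4, 0.6, 6.3]
width: 0.39
gripper_force: 35.0
(array([ 0.756, -0.204, -0.328]), array([ 0.01, -0.02,  1.12]))
```

```bash
python3 -m pendant '{"slide":[[0,0,-0.05],[0,0,-0.1],[0,0,-0.1],[0,0,-0.086],[0.095,-0.026,0],[0.095,-0.026,0],[0.095,-0.026,0],[0.095,-0.026,0],[0.095,-0.026,0],[0.095,-0.026,0]],"dr":[[0,0,0],[0,0,0],[0,0,0],[0,0,0],[0,0,0],[0,0,0],[0,0,0],[0,0,0],[0,0,0],[0,0,0]],"claw":[0.2,0.2,0.2,0.2,0.2,0.2,0.2,0.2,0.2,0.2]}'
python3 -m pendant '{"slide":[[0.095,-0.026,0],[0.095,-0.026,0],[0,0,0],[0,0,0],[0,0,0]],"dr":[[0,0,0],[0,0,0],[0,0,0.56],[0,0,0.56],[0,0,0]],"claw":[0.2,0.2,0.2,0.2,0.2]}'
python3 look.py q2; python3 -c "
from h import *;from cell import arm
print(go(arm.observe(),(.639,-.0155),.117,.0513))"
```

```text
clock: 11.3
position: [0.5885, -0.0427, 0.1412]
ee_rot: [3.117, 0.393, -0.0]
force: [-0.6, 0.1, -1.5]
width: 0.388
gripper_force: 35.0
clock: 11.8
position: [0.6389, -0.0138, 0.141]
ee_rot: [3.136, 0.182, -0.001]
force: [0.6, 0.1, -1.4]
width: 0.386
gripper_force: 35.0
(array([-0.   ,  0.005,  0.299]), array([0.  , 0.  , 0.01]))
```

View pics/q2b.png

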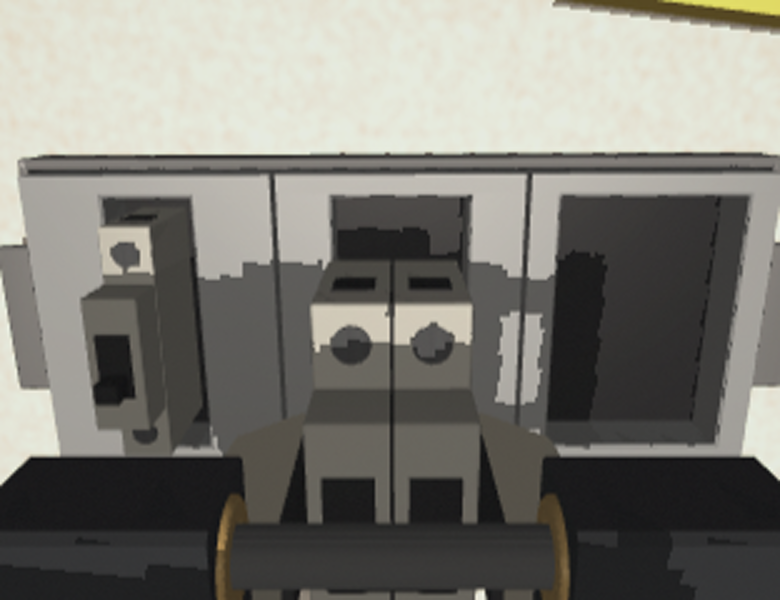

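The 1p is down inside the narrow pocket and the 2p is above the middle one. I measure the rims at (331,195)-(471,195) and (560,196)-(750,196), and the foot edge at (312,304)-(471,304).

```bash
python3 - <<'E'
from h import *; from cell import arm
c=np.load('q2.npy',allow_pickle=True).item()
p=ray(c,np.array([(331,195),(471,195),(560,196),(750,196)])/2.5+(100,60),.034)[:,:2]
u=np.array([np.cos(.118),np.sin(.118)])
P2=p[:2].mean(0)-u*.0495; print(P2,p[2:].mean(0)-u*.0495,np.arctan2(*(p[0]-p[3])[::-1])-np.pi/2,np.linalg.norm(p[0]-p[1]),np.linalg.norm(p[2]-p[3]))
s=arm.observe();r=R.from_rotvec(s['ee_rot'])
q=ray(c,np.array([(312,304),(471,304)])/2.5+(100,60),s['position'][2]-.0413+.046);t=r.inv().apply(q-s['position']);print(t.round(4))
m=t.mean(0)-[.0425,0,0]; print(go(s,P2-r.apply(m*[1,1,0])[:2],.118,.0513))
E
```

```text
[ 0.63955063 -0.01632508] [ 0.64977039 -0.10675566] 0.11407167467338342 0.05014790215826212 0.06806373743075943
[[ 0.0405 -0.0182 -0.0047]
 [ 0.0404  0.0162 -0.0047]]
(array([0.008, 0.011, 0.299]), array([0., 0., 0.]))
```

```bash
python3 -m pendant '{"slide":[[0.008,0.009,0],[0,0,0.09],[0,0,0.09],[0,0,0.07],[0,0,0.03],[0,0,0.018],[0,0,0],[0,0,0]],"dr":[[0,0,0],[0,0,0],[0,0,0],[0,0,0],[0,0,0],[0,0,0],[0,0,0],[0,0,0]],"claw":[0.2,0.2,0.2,0.2,0.2,0.2,0.2,0.2]}'
```

```text
clock: 12.65
position: [0.6427, -0.0163, 0.0525]
ee_rot: [3.136, 0.184, 0.003]
force: [0.5, 0.2, -2.0]
width: 0.393
gripper_force: 35.0
```

```bash
python3 -m pendant '{"slide":[[0,0,0.004],[0,0,0],[0,0,0],[0,0,0],[0,0,0],[0,0,-0.05],[0,0,-0.1],[0,0,-0.15],[0,0,-0.1],[0,0,0]],"dr":[[0,0,0],[0,0,0],[0,0,0],[0,0,0],[0,0,0],[0,0,0],[0,0,0],[0,0,0],[0,0,0],[0,0,0]],"claw":[0.2,0.2,0.6,0.6,0.6,0.6,0.6,0.6,0.6,0.6]}'; python3 -c "
from h import *;from cell import arm
print(go(arm.observe(),(.45,.31),-.15,.17))"
```

```text
clock: 13.65
position: [0.6449, -0.0157, 0.1767]
ee_rot: [3.136, 0.184, 0.014]
force: [-0.4, 0.5, 0.6]
width: 0.602
gripper_force: 0.0
(array([-0.519, -1.154,  0.017]), array([-0.01, -0.08,  2.22]))
```

```bash
python3 -m pendant '{"slide":[[-0.052,-0.115,0.002],[-0.052,-0.115,0.002],[-0.052,-0.115,0.002],[-0.052,-0.115,0.002],[-0.052,-0.115,0.002],[-0.052,-0.115,0.002],[-0.052,-0.115,0.002],[-0.052,-0.115,0.002],[-0.052,-0.115,0.002],[-0.052,-0.115,0.002]],"dr":[[0,0,0],[0,0,0],[0,0,0],[0,0,0],[0,0,0],[0,0,0],[0,0,0],[0,0,0],[0,0,0],[0,0,0]],"claw":[1,1,1,1,1,1,1,1,1,1]}'
python3 -m pendant '{"slide":[[0,0,0],[0,0,0],[0,0,0],[0,0,0]],"dr":[[0,0,0.75],[0,0,0.75],[0,0,0.75],[0,0,0]],"claw":[1,1,1,1]}'; python3 look.py p3
```

```text
clock: 14.65
position: [0.4456, 0.3092, 0.1646]
ee_rot: [3.136, 0.183, 0.0]
force: [-0.3, 1.0, -0.2]
width: 1.0
gripper_force: 0.0
clock: 15.05
position: [0.4464, 0.3082, 0.1645]
ee_rot: [3.132, -0.242, 0.0]
force: [-0.2, 0.1, 0.3]
width: 1.003
gripper_force: 0.0
```

View pics/p3b.png

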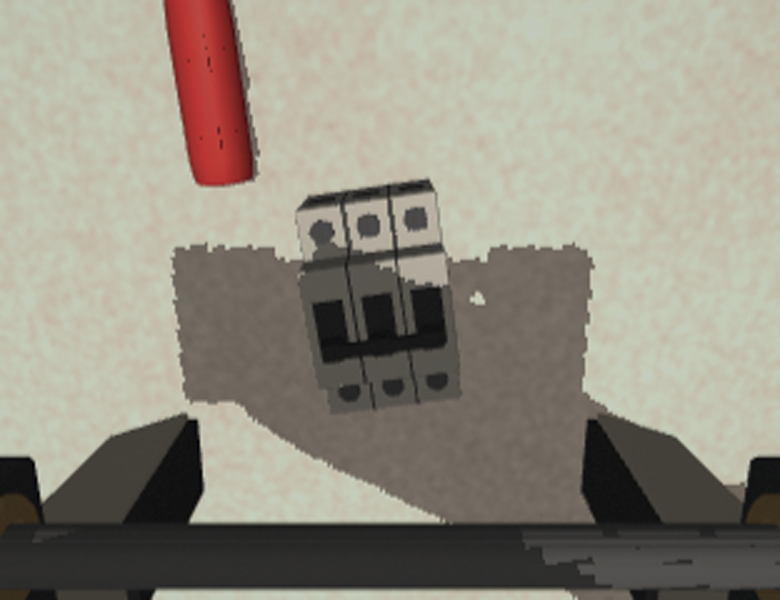

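The 3p's foot corners are at (297,210), (435,193), (461,397) and (331,413). The screwdriver handle ends at (225,185), well clear of where the fingers will go.

```bash
python3 - <<'E'
from h import *; from cell import arm
c=np.load('p3.npy',allow_pickle=True).item()
m,y=quad('3p',c,[(297,210),(435,193),(461,397),(331,413)],.046)
quad('nose',c,[(302,269),(445,248),(458,372),(319,388)],.066)
print(go(arm.observe(),m,y,.039))
E
```

```text
3p [0.4515 0.3127] [0.052 0.083 0.054 0.084] yaw -0.017
nose [0.4521 0.3125] [0.052 0.047 0.053 0.046] yaw -0.04
(array([ 0.014, -0.017,  0.418]), array([ 0.  , -0.  , -1.12]))
```

```bash
python3 -m pendant '{"slide":[[0.014,-0.016,0],[0,0,0.04],[0,0,0.12],[0,0,0.12],[0,0,0.1],[0,0,0.03],[0,0,0],[0,0,0],[0,0,0],[0,0,0]],"dr":[[0,0,0],[0,0,-1],[0,0,-0.08],[0,0,0],[0,0,0],[0,0,0],[0,0,0],[0,0,0],[0,0,0],[0,0,0]],"claw":[0.9,0.9,0.85,0.85,0.85,0.85,0.7,0.4,0.4,0.4]}' 40
python3 -m pendant '{"slide":[[0,0,0],[0,0,0]],"dr":[[0,0,0],[0,0,0]],"claw":[0.4,0.4]}'
python3 -c "
from h import *;from cell import arm
print(go(arm.observe(),(.6515,-.107),.117,.15))"
```

```text
clock: 16.1
position: [0.4524, 0.3128, 0.0428]
ee_rot: [-3.14, 0.037, -0.003]
force: [-0.3, -0.5, 5.7]
width: 0.584
gripper_force: 40.0
clock: 16.3
position: [0.4524, 0.3128, 0.0428]
ee_rot: [-3.14, 0.037, -0.003]
force: [-0.8, -1.6, 6.9]
width: 0.586
gripper_force: 40.0
(array([ 0.697,  1.383, -0.358]), array([-0.01, -0.02, -1.17]))
```

```bash
python3 -m pendant '{"slide":[[0,0,-0.04],[0,0,-0.09],[0,0,-0.1],[0,0,-0.1],[0,0,-0.1],[0,0,-0.06],[0.03,0.06,0],[0.045,0.09,0],[0.05,0.1,0],[0.05,0.1,0]],"dr":[[0,0,0],[0,0,0],[0,0,0],[0,0,0],[0,0,0],[0,0,0],[0,0,0],[0,0,0],[0,0,0],[0,0,0]],"claw":[0.4,0.4,0.4,0.4,0.4,0.4,0.4,0.4,0.4,0.4]}'
python3 -m pendant '{"slide":[[0.05,0.1,0],[0.05,0.1,0],[0.05,0.1,0],[0.05,0.1,0],[0.05,0.1,0],[0.05,0.1,0],[0.05,0.1,0],[0.05,0.1,0],[0.05,0.1,0],[0.05,0.1,0]],"dr":[[0,0,0],[0,0,0],[0,0,0],[0,0,0],[0,0,0],[0,0,0],[0,0,0],[0,0,0],[0,0,0],[0,0,0]],"claw":[0.4,0.4,0.4,0.4,0.4,0.4,0.4,0.4,0.4,0.4]}'
python3 -m pendant '{"slide":[[0.02,0.033,0],[0,0,0.05],[0,0,0.05],[0,0,0.03],[0,0,0]],"dr":[[0,0,0],[0,0,-0.58],[0,0,-0.58],[0,0,0],[0,0,0]],"claw":[0.4,0.4,0.4,0.4,0.4]}'
python3 look.py q3; python3 -c "
from h import *;from cell import arm
print(go(arm.observe(),(.6515,-.107),.117,.0528))"
```

```text
clock: 17.3
position: [0.5014, 0.205, 0.1891]
ee_rot: [3.141, -0.035, 0.0]
force: [0.4, 0.1, -4.3]
width: 0.589
gripper_force: 40.0
clock: 18.3
position: [0.6444, -0.0985, 0.189]
ee_rot: [-3.141, 0.036, 0.001]
force: [0.2, 0.7, -3.6]
width: 0.586
gripper_force: 40.0
clock: 18.8
position: [0.649, -0.1069, 0.1482]
ee_rot: [-3.136, -0.179, 0.004]
force: [0.4, -0.2, -4.5]
width: 0.59
gripper_force: 40.0
(array([0.006, 0.001, 0.321]), array([-0.  ,  0.01, -0.02]))
```

View pics/q3b.png

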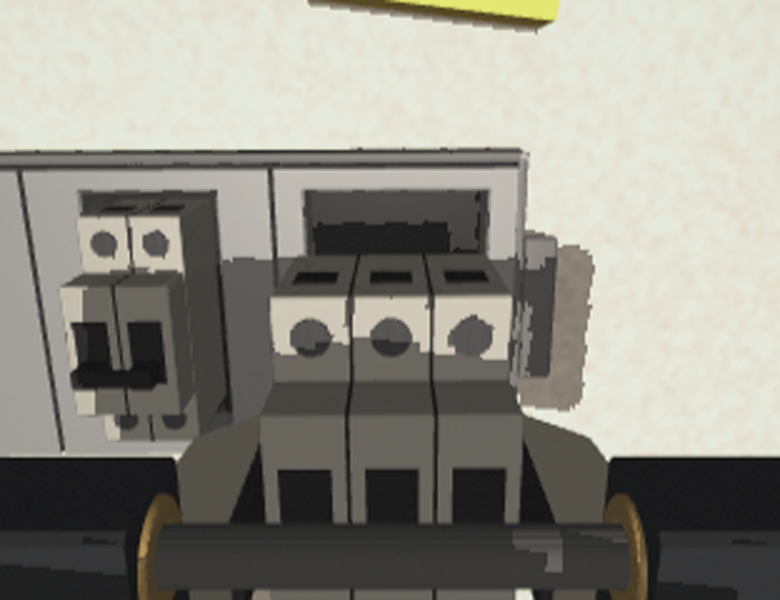

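The 2p is down in the middle pocket. The wide pocket's far rim is at (305,190)-(489,190), and the 3p's foot edge is at (271,295)-(511,295).

```bash
python3 - <<'E'
from h import *; from cell import arm
c=np.load('q3.npy',allow_pickle=True).item()
p=ray(c,np.array([(305,190),(489,190)])/2.5+(100,60),.034)[:,:2]
u=np.array([np.cos(.118),np.sin(.118)])
P=p.mean(0)-u*.0495; print(P,np.linalg.norm(p[0]-p[1]))
s=arm.observe();r=R.from_rotvec(s['ee_rot'])
q=ray(c,np.array([(271,295),(511,295)])/2.5+(100,60),s['position'][2]-.0428+.046);t=r.inv().apply(q-s['position']);print(t.round(4))
m=t.mean(0)-[.0425,0,0]; print(go(s,P-r.apply(m*[1,1,0])[:2],.118,.0528))
E
```

```text
[ 0.65012105 -0.10792001] 0.06755004052506992
[[ 0.0416 -0.0271 -0.0032]
 [ 0.0416  0.0247 -0.0033]]
(array([0.004, 0.007, 0.321]), array([-0.  ,  0.01, -0.03]))
```

```bash
python3 -m pendant '{"slide":[[0.004,0.005,0],[0,0,0.09],[0,0,0.09],[0,0,0.08],[0,0,0.035],[0,0,0.018],[0,0,0.008],[0,0,0],[0,0,0]],"dr":[[0,0,0],[0,0,0],[0,0,0],[0,0,0],[0,0,0],[0,0,0],[0,0,0],[0,0,0],[0,0,0]],"claw":[0.4,0.4,0.4,0.4,0.4,0.4,0.4,0.4,0.4]}'
```

```text
clock: 19.75
position: [0.6524, -0.1088, 0.0542]
ee_rot: [3.136, 0.181, 0.003]
force: [-0.2, 0.9, -5.1]
width: 0.589
gripper_force: 40.0
```

```bash
python3 -m pendant '{"slide":[[0,0,0.004],[0,0,0],[0,0,0],[0,0,0],[0,0,0],[0,0,-0.05],[0,0,-0.1],[0,0,-0.15],[0,0,-0.15],[0,0,-0.1]],"dr":[[0,0,0],[0,0,0],[0,0,0],[0,0,0],[0,0,0],[0,0,0],[0,0,0],[0,0,0],[0,0,0],[0,0,0]],"claw":[0.4,0.4,0.75,0.75,0.75,0.75,0.75,0.75,0.75,0.75]}'
python3 -m pendant '{"slide":[[-0.13,0,-0.05],[-0.13,0,-0.05],[-0.13,0,0],[0,0,0],[0,0,0]],"dr":[[0,0,0],[0,0,0],[0,0,0],[0,0,0],[0,0,0]],"claw":[0.75,0.75,0.75,0.75,0.75]}'; python3 -c "
from h import *;from cell import arm
im=arm.get_image('wrist')[:,:,::-1];cv2.imwrite('pics/f.png',cv2.resize(im,None,fx=1.5,fy=1.5))
im=arm.get_image('side')[:,:,::-1];cv2.imwrite('pics/fs.png',cv2.resize(im[90:390,120:380],None,fx=2,fy=2))"
```

```text
clock: 20.75
position: [0.6527, -0.1086, 0.2218]
ee_rot: [3.136, 0.182, 0.007]
force: [1.2, -0.3, -0.1]
width: 0.751
gripper_force: 0.0
clock: 21.25
position: [0.5352, -0.1225, 0.2483]
ee_rot: [3.135, 0.181, 0.003]
force: [-0.2, 0.6, 0.7]
width: 0.749
gripper_force: 0.0
```

View pics/f.png

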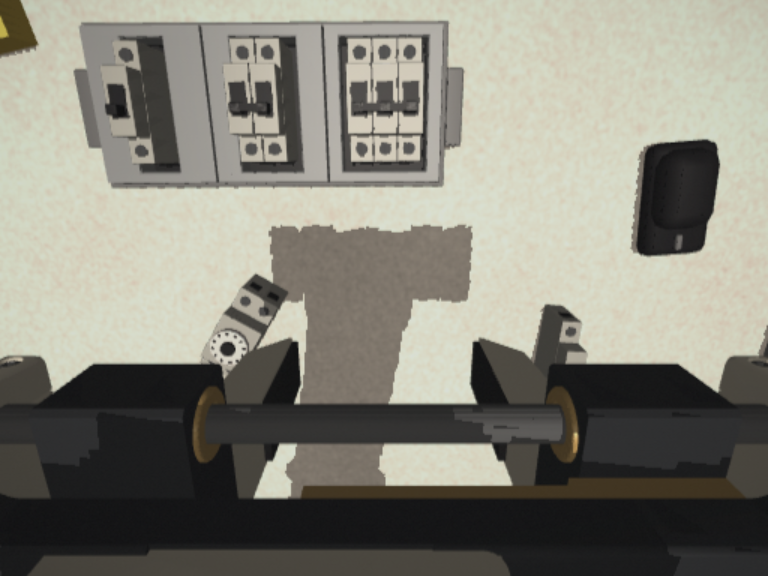

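View pics/fs.png

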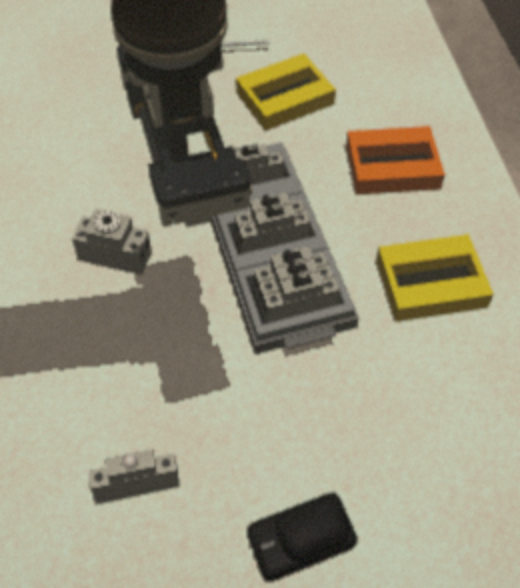

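All three stand inside their own pockets. The time switch, lamp and mouse are where they were, and the screwdriver was never touched.

```bash
python3 -c "
from cell import arm
print(arm.sign_off())"
```

```text
the job is handed in; nothing more can be done
None
```

The job is handed in: the one-, two- and three-pole breakers stand upright in their matching caddy pockets, placed at about 21 s on the robot's clock, with the time switch, signal lamp, mouse and screwdriver left alone.

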